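# Release a latched sample tray with a pin through the lid slot

## Robot

A 6-joint arm with a two-finger parallel gripper is mounted at the origin on the work surface. World frame = base frame: x ahead of the robot, y to its left, z up, the work surface at z = 0. Lengths are in mm, angles in rad, forces in N, time in s.
With the tool pointing down it reaches from about 275 to 750 mm from the base axis. Payload 10.2 kg.
Tool frame: the origin (TCP) lies midway between the tips of the shut fingers; the grasp point (between the pads) lies 19 mm behind it; z points along the fingers, y is the line along which they close (so a half turn about z gives the same grasp; the last joint's range is limited). The gripper opens to 85 mm and grips with 20 to 120 N. Pads are 22 mm wide; open, the fingers measure 114 mm over their backs; the gripper's body (76 mm by 85 mm) begins 54 mm behind the grasp point. The pads swing forward as they close: fully open they stand 13 mm farther back than shut.
Start: joints at [-1.341, 0.313, 1.498, -0, 1.331, -0.223], TCP at [229.668, -472.105, 231.294] pointing down, gripper open.
Joint ranges: [-2.94, 2.94], [-0.97, 2.17], [0.19, 2.56], [-1.23, 4.37], [0.02, 3.11], [-2.88, 2.88]. Speed limits (rad/s): [2.39, 2.39, 3.01, 3.14, 3.14, 3.14].

## Interface

Orientations are given as a unit quaternion [w, x, y, z].
In Python, from rig import ctrl gives the robot as it stands.
- The arm moves only by the tool send_rows, never from a script. Its argument "targets" is a list of rows, each an object with "offset": the shift along the world's x, y, z in cm, a list of three; "spin": the turn about the world's z in rad. A call has 1 to 8 rows; each row is the pose to reach, as a shift and turn from the pose commanded when the call began; what a row does not reach only later rows make up. A row lasts 1/12 s, in which the tool goes at most 41.7 mm and 7.16 degrees, less where a joint would pass 70% of its speed; a pose out of reach is approached as far as the arm can. A call with a gripper value outside its range is refused whole. "grip" is the opening, from 0 (shut) to 1 (fully open), set as the call begins (left out, the last holds). The fingers move at their own pace and stop on an object; "squeeze" is the grip in N (left out, the last holds). Time passes only in rows, so rows that repeat a pose let the fingers close. It gives the time, the measured TCP pose, the force, the opening and the grip force at its end, in the units of the state.
- ctrl.sense(): the state, without advancing time (a new reading comes with each control period).
- ctrl.capture(name): name is "side" or "top"; returns (picture, depth): 480x640x3 uint8, red, green, blue; 480x640 float32, mm along the optical axis (not along the pixel's ray), 0 where there is no reading.
- ctrl.calibration(name): a dict with "fx", "fy", "cx", "cy" (pixels), "view" (4x4, takes a point from world to camera coordinates). Camera axes: x right, y down, z forward; pixel columns grow to the right and rows downward; lengths in mm; the calibration is good to about 2 mm. A picture is of the moment at which its call begins. calibration takes no time and is no camera call.
- ctrl.finish_job(): hands the job in; it is judged then, once.
Trained networks look in the newest picture that a camera, given by its name, has taken for a name from the list of things; names that differ only in an ending like _2 or _b are one class to them, and where a whole thing is asked for, a point or a joint stands for the part that bears it (a point fixed in the world has none). Each returns a list of dicts, best first, with "conf" (0 to 1); they miss things now and then, are a little off and sometimes report something else, mostly with a low value. They report only what shows in the picture. A call takes as long as a camera call.
- ctrl.search_frame(camera, query): "box" ([left, top, right, bottom] in pixels, round what is visible of it).
- ctrl.place_of(camera, query): "uv" ([column, row] in pixels: a listed point, or the origin of a listed thing).
The state is a dict: "time_s": time; "joints": joint angles; "dq": joint speeds; "tau": joint torques, N m; "eef_pos": TCP position; "ee_rot": TCP orientation; "force": force on the tool from outside, world axes, zero at the start; "wrist_torque": the same for the moment, N m; "grip_width": opening from 0.0 (shut) to 1.0 (fully open); "grip_force": force on a finger pad.
Only numpy, scipy, OpenCV 4.12 (cv2) and the standard library are available. Lean on these libraries where they do the work, as an engineer would, in place of code of your own. Each camera call takes 0.05 s, during which the arm holds its last target. There are 200 camera calls.

## Task

The sample tray of the gold-ribbed detector module is latched shut: take the yellow-handled release pin from its stand, reach with it through the slot in the module's lid, feel along the slot for the hidden latch button and press it gently, holding it down until the tray has slid fully out. Then put the pin back upright, fully down in its stand, and let go. Touch the module with the pin only, never force it, and leave the canister, the flange ring and the screwdriver where they are.

Things in the scene. Friction and masses are not known exactly. Their poses are not given: they have to be found in the camera images.
- module: Fixed aluminium box with gold ribs, 200 (x) x 150 (y) x 120 mm high, origin at the centre of its underside, its own -x side (the front, with the red tray front low in it) facing away from the robot, within 0.25 rad. Its flat lid has one slot, ringed by a yellow line. The box cannot move. It is delicate: more than 22 N between pin and module counts as damage, more than 3 N between the robot itself and the module too
- slot (a point): Centre of the slot's mouth, in the lid's top face, 120 mm above the table. The slot is 11 mm wide (along the module's x) and 52 mm long (along the module's y); the lid is 4 mm thick. Below it the box is hollow down to the deck
- deck (a point): Point straight below the slot's centre, 45 mm below the lid's top face, on a hard flat deck. Somewhere along the slot the deck has one pocket, 10 mm long in y and 16 mm in x, its centre up to 18 mm either way from this point along the module's y: different each time and not measured, to be found by feel with the pin tip. The latch button lies in the pocket
- button_level (a point): Point 5 mm below the deck point: the height (not the place) of the latch button's top when up. The button fills the pocket. It starts to give at about 4 N, needs about 8 N and 5 mm of travel down to free the tray, and meets a hard stop at 12 mm of travel (about 13 N; beyond that the force rises steeply)
- tray (a joint): How far the tray has slid out of the module towards the module's -x, in m: 0 latched, 0.035 fully out. Once the button is down a weak damped spring slides it out in about 1.5 s; if the button comes up before about 25 mm a safety catch stops the tray half-way (at about 15 mm) and the button must be pressed again. It stays out by itself
- tray_front (a point): Centre of the tray's red front plate (106 mm wide, 46 mm high), 33 mm above the table; moves with the tray. The front must stay clear so that the tray can come out
- pin: Loose release pin standing in the stand (it may lean up to 0.08 rad there), 125 mm long, 50 g: a steel shank 6 mm thick and 80 mm long with a flat tip, and above it a square yellow handle 16 x 16 mm, 45 mm long (80 to 125 mm from the tip). Origin at the tip, z along the pin towards the handle, x and y square to the handle's flats
- stand: Fixed grey block 56 x 56 x 45 mm on a black foot plate (70 x 70 x 3 mm), origin at the centre of its underside. It has one round hole in the middle of its top, 10 mm wide with a 2 mm chamfer, 40 mm deep (floor 5 mm above the table)
- canister: Bystander: loose steel canister, 94 mm wide, 129 mm high with its bail, a yellow card on its lid, origin at the centre of its underside
- flange: Bystander: loose steel ring, 68 mm wide, 13 mm high, origin at the centre of its underside
- driver: Bystander: loose screwdriver lying on the table, about 200 mm long, along its own x

How it is judged (in metres and radians):
On the way, in this order (a step that is already met when the one before it is completed fails the run):
1. the pin is lifted out of its stand (z of pin in the frame of stand above 0.055 m), for 0.1 s.
2. the pin tip is through the lid slot, at least 30 mm deep (z of pin in the frame of slot below -0.03 m and horizontal distance between pin and slot below 0.03 m), for 0.1 s.
3. the tray has slid out by more than 30 mm while the pin tip is still down on the latch button (at least 52 mm deep in the slot) (value of joint tray above 0.03 m and z of pin in the frame of slot below -0.052 m and horizontal distance between pin and slot below 0.03 m), for 0.1 s.
At the end, for the whole second after the job is handed in: The tray is out by more than 30 mm, and the pin stands released and at rest in the stand's hole: tip within 8 mm of the hole's axis and less than 12 mm above the table (7 mm off the hole's floor), leaning less than 0.15 rad (value of joint tray above 0.03 m and horizontal distance between pin and stand below 0.008 m and z of pin in the frame of stand below 0.012 m and angle between pin's own z axis and vertical below 0.15 rad and linear speed of pin below 0.02 m/s); the robot touches nothing.
It fails at once if the pin presses on the module with more than 22 N (contact force between pin and module above 22 N).
It fails at once if the robot itself pushes on the module or its tray with more than 3 N (contact force between any of the fingers, the arm and module above 3 N).
It fails at once if the canister, flange ring or screwdriver is moved more than 20 mm, or the canister tipped (distance of any of canister, flange, driver from where it was at the start of the episode above 0.02 m or angle between canister's own z axis and vertical above 0.2 rad).
It also fails if it takes over 72 s, if anything falls off the work surface, if the arm or the gripper's body presses on something with over 40 N, if the wrist force passes 120 N, or if a joint passes its speed limit or range.

## Working session

There is one attempt and no reset: what is moved stays moved. The work goes in short steps, Python scripts to look and compute and a tool call to move; the robot and the scene stay as the last step left them, time stands still between calls to the robot, and variables do not carry over. Pictures are saved under pics/ and viewed, at most 10 in all, crops included, and the job is handed in when it is done.

Besides the shell and the picture viewer there is one more tool, called after "Emit:" as a command line: name --argument value ..., lists and objects as JSON in quotes. send_rows: Moves the arm, as the interface text tells. Its arguments: {"type":"object","properties":{"targets":{"type":"array"},"grip":{"type":"number"},"squeeze":{"type":"number"}},"required":["targets"]}

```bash
mkdir -p pics; ls; cat > h.py <<'E'
import numpy as np, cv2
from rig import ctrl
def ray(cam,uv):
    c=ctrl.calibration(cam);V=np.array(c["view"]);R=V[:3,:3];t=V[:3,3]
    d=R.T@np.array([(uv[0]-c["cx"])/c["fx"],(uv[1]-c["cy"])/c["fy"],1]);return -R.T@t,d
def atz(cam,uv,z):
    o,d=ray(cam,uv);return o+d*(z-o[2])/d[2]
def atd(cam,uv,dep):
    o,d=ray(cam,uv);return o+d*dep
def tri(rs):
    A=0;b=0
    for o,d in rs:
        d=d/np.linalg.norm(d);P=np.eye(3)-np.outer(d,d);A=A+P;b=b+P@o
    return np.linalg.solve(A,b)
E
python3 - <<'E'
from h import *
print(ctrl.sense())
for n in("side","top"):
    p,d=ctrl.capture(n);cv2.imwrite(f"pics/{n}0.png",p[:,:,::-1]);np.save(f"pics/{n}0.npy",d)
    c=ctrl.calibration(n);print(n,{k:np.round(v,3).tolist() for k,v in c.items()})
    for q in("module","slot","tray_front","pin","stand","canister","flange","driver"):
        print(n,q,[(np.round(r["uv"],1).tolist(),round(r["conf"],2)) for r in ctrl.place_of(n,q)[:2]],[np.round(r["box"]).tolist() for r in ctrl.search_frame(n,q)[:1]])
E
```

```text
pics
{'time_s': 0.0, 'joints': array([-1.34138639e+00,  3.13426530e-01,  1.49845625e+00, -2.92421421e-05,
        1.33102343e+00, -2.23388476e-01]), 'dq': array([-0.00052029,  0.00029274,  0.00064708,  0.00093341, -0.00032097,
       -0.0013505 ]), 'tau': array([-2.11508050e-04, -4.12270260e+01, -2.59742403e+01, -1.56982746e-04,
        4.14645896e-03,  3.22318044e-05]), 'eef_pos': array([ 229.60321872, -471.82780527,  230.73987866]), 'ee_rot': array([-6.56734278e-04,  9.74479990e-01,  2.24473425e-01, -1.61778261e-05]), 'force': array([ 0.05188783, -0.76994123,  0.25517332]), 'wrist_torque': array([-0.01297505,  0.01163019,  0.03223368]), 'grip_force': 0.0, 'grip_width': 1.0016625325673179}
side {'fx': 433.021, 'fy': 433.021, 'cx': 311.684, 'cy': 240.844, 'view': [[0.977, -0.215, 0.009, -581.827], [-0.132, -0.628, -0.767, 144.088], [0.171, 0.748, -0.642, 825.848], [0.0, 0.0, 0.0, 1.0]]}
side module [([310.0, 260.3], 0.86)] [[258.0, 193.0, 371.0, 291.0]]
side slot [([309.8, 218.6], 0.93)] [[254.0, 191.0, 369.0, 298.0]]
side tray_front [] []
side pin [([291.0, 400.5], 0.61)] [[284.0, 3
[... 323 characters left out ...]
cy': 245.37, 'view': [[-0.084, -0.996, 0.001, 36.369], [-0.974, 0.082, -0.212, 617.743], [0.211, -0.019, -0.977, 1000.591], [0.0, 0.0, 0.0, 1.0]]}
top module [([299.2, 263.3], 0.83)] [[256.0, 197.0, 343.0, 310.0]]
top slot [([299.3, 251.4], 0.89), ([203.2, 289.3], 0.15)] [[257.0, 201.0, 344.0, 311.0]]
top tray_front [] []
top pin [([451.6, 292.2], 0.58), ([452.4, 296.7], 0.31)] [[455.0, 281.0, 472.0, 296.0]]
top stand [([451.8, 297.2], 0.69)] []
top canister [([300.5, 252.2], 0.69), ([205.2, 292.3], 0.61)] [[164.0, 260.0, 226.0, 310.0]]
top flange [([178.9, 211.7], 0.82), ([453.5, 298.6], 0.66)] [[163.0, 194.0, 198.0, 228.0]]
top driver [([456.6, 197.8], 0.91)] [[435.0, 280.0, 471.0, 312.0]]
```

```bash
python3 - <<'E'
from h import *
s=cv2.imread("pics/side0.png");t=cv2.imread("pics/top0.png")
a=cv2.resize(s[150:450,240:480],(480,600));b=cv2.resize(t[180:330,150:500],None,fx=2.28,fy=2.28)
cv2.imwrite("pics/s1.png",a);cv2.imwrite("pics/t1.png",b)
print("slot",tri([ray("side",(309.8,218.6)),ray("top",(299.3,251.4))]),atz("side",(309.8,218.6),120),atz("top",(299.3,251.4),120))
print("module",atz("side",(310,260.3),0),atz("top",(299.2,263.3),0))
print("stand",atz("top",(451.8,297.2),0),"pin",tri([ray("side",(291,400.5)),ray("top",(451.6,292.2))]))
print("pin top",tri([ray("side",(291.5,350)),ray("top",(463,288))]))
for n,f in(("can","side"),):print(atz("side",(278.1,207.2),0),atz("top",(205.2,292.3),0))
E
```

```text
slot [598.20124776  30.57798842 118.88912128] [597.27439428  29.02026837 120.        ] [598.56895734  30.51579936 120.        ]
module [599.82786029  35.38539929   0.        ] [596.86779137  35.8671817    0.        ]
stand [ 494.89227381 -287.96409537    0.        ] pin [ 501.80570774 -287.62913537    5.24419234]
pin top [ 501.38960573 -279.02896227  124.99373081]
[562.65313237 248.54043229   0.        ] [550.18415716 243.83107494   0.        ]
```

View pics/s1.png

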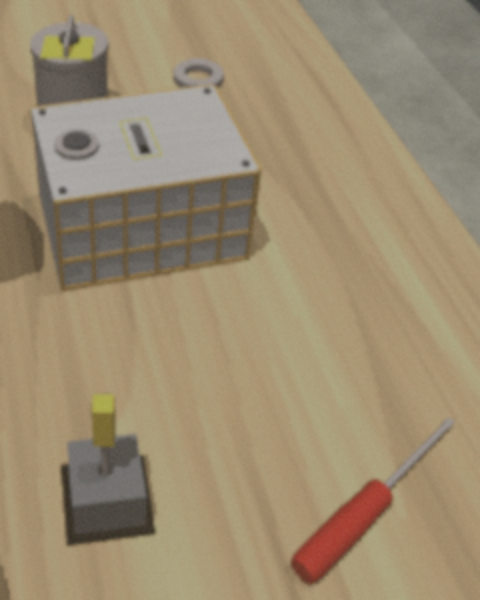

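View pics/t1.png

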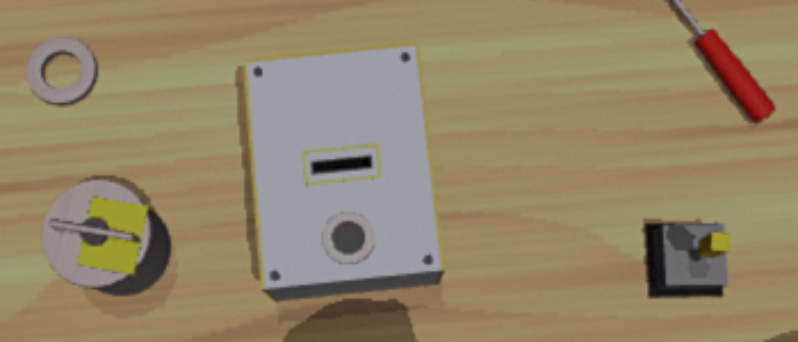

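The side crop shows the module with its slot at full-image (309,219), the stand at (292,390) and the pin leaning in it. The top crop shows the slot at (299,251), a raised ring robot-side of the slot, the stand near (450,294), and the pin handle at (463,287) leaning towards +y or −x. Next I'll refine the pin axis, stand centre and yaw values.

```bash
python3 - <<'E'
from h import *
f=lambda p:(150+p[0]/2.28-.3,180+p[1]/2.28-.3)
C=[atz("top",f(p),120) for p in((258,72),(406,57),(428,259),(275,275))]
print(np.round(C,1).tolist(),"mean",np.mean(C,0))
e=[C[0]-C[3],C[1]-C[2]];print("yaw x",[np.arctan2(v[1],v[0]) for v in e]); e=[C[0]-C[1],C[3]-C[2]];print("yaw y",[np.arctan2(-v[0],v[1]) for v in e])
for n,(x0,y0,x1,y1) in(("side",(265,335,325,425)),("top",(425,270,480,320))):
    im=cv2.imread(f"pics/{n}0.png");D=np.load(f"pics/{n}0.npy");h=cv2.cvtColor(im,cv2.COLOR_BGR2HSV)
    m=np.zeros(D.shape,bool);m[y0:y1,x0:x1]=True
    y=m&(h[...,0]>20)&(h[...,0]<36)&(h[...,1]>(165))&(D>0)
    P=np.array([atd(n,(u,v),D[v,u]) for v,u in zip(*np.where(y))])
    uv=np.argwhere(y);print(n,"yellow",len(P),"uv box",uv.min(0),uv.max(0)); 
    for lo,hi in((75,90),(90,105),(105,120),(120,135)):
        q=P[(P[:,2]>lo)&(P[:,2]<hi)]
        if len(q):print(lo,len(q),np.round(np.median(q,0),1),np.round(np.percentile(q,[5,95],axis=0),1).tolist())
    g=m&(h[...,1]<90)&(D>0)
    P=np.array([atd(n,(u,v),D[v,u]) for v,u in zip(*np.where(g))]);q=P[abs(P[:,2]-45)<6]
    r=cv2.minAreaRect(q[:,:2].astype(np.float32));print("stand top",len(q),np.median(q,0),r)
    print("can top");
im=cv2.imread("pics/top0.png")[265:325,420:490];im2=cv2.imread("pics/side0.png")[335:430,255:335]
cv2.imwrite("pics/z1.png",np.hstack([cv2.resize(im,(400,343),interpolation=2),cv2.resize(im2,(289,343),interpolation=2)]))
E
```

```text
[[686.4, 97.1, 120.0], [689.2, -33.6, 120.0], [509.9, -36.8, 120.0], [507.2, 93.4, 120.0]] mean [598.20283934  30.03026533 120.        ]
yaw x [np.float64(0.020759787589017233), np.float64(0.017929405452828125)]
yaw y [np.float64(0.021603215271546444), np.float64(0.02073726618439297)]Traceback (most recent call last):
  File "<stdin>", line 11, in <module>
    return umr_minimum(a, axis, None, out, keepdims, initial, where)
ValueError: zero-size array to reduction operation minimum which has no identity
```

```bash
python3 - <<'E'
from h import *
for n,(x0,y0,x1,y1),gt in(("side",(265,335,325,425),1),("top",(425,270,480,320),1)):
    im=cv2.imread(f"pics/{n}0.png").astype(int);D=np.load(f"pics/{n}0.npy")
    m=np.zeros(D.shape,bool);m[y0:y1,x0:x1]=True
    y=m&(im[...,0]<60)&(im[...,1]>100)&(im[...,2]>100)&(D>0) if n=="top" else m&(im[...,2]-im[...,0]>85)&(im[...,1]-im[...,0]>65)&(D>0)
    vu=np.argwhere(y);P=np.array([atd(n,(u,v),D[v,u]) for v,u in vu]).reshape(-1,3)
    print(n,"yellow",len(P))
    for lo,hi in((75,90),(90,105),(105,120),(120,135)):
        q=P[(P[:,2]>lo)&(P[:,2]<hi)] if len(P) else P
        if len(q):print(lo,len(q),np.round(np.median(q,0),1),np.round(np.percentile(q,[5,95],axis=0),1).tolist())
    g=m&(im.max(2)-im.min(2)<40)&(D>0)
    P=np.array([atd(n,(u,v),D[v,u]) for v,u in np.argwhere(g)]);q=P[abs(P[:,2]-45)<6]
    print("stand top",len(q),np.median(q,0),cv2.minAreaRect(q[:,:2].astype(np.float32)))
im=cv2.imread("pics/top0.png")[265:325,420:490];im2=cv2.imread("pics/side0.png")[335:430,255:335]
cv2.imwrite("pics/z1.png",np.hstack([cv2.resize(im,(400,343),interpolation=0),cv2.resize(im2,(289,343),interpolation=0)]))
E
```

```text
side yellow 77
120 77 [ 502.4 -283.9  128.9] [[496.4, -289.6, 127.2], [508.5, -278.0, 130.3]]
stand top 1141 [ 500.19146183 -287.11428853   43.99408888] ((502.10260009765625, -282.6993408203125), (57.92037582397461, 55.91547393798828), 85.63812255859375)
top yellow 64
120 64 [ 502.9 -283.   129.9] [[496.2, -289.8, 126.3], [510.0, -276.6, 132.2]]Traceback (most recent call last):
  File "<stdin>", line 12, in <module>
  File "h.py", line 9, in atd
    o,d=ray(cam,uv);return o+d*dep
        ~~~^^^^^^^^
  File "h.py", line 4, in ray
    c=ctrl.calibration(cam);V=np.array(c["view"]);R=V[:3,:3];t=V[:3,3]
ValueError: time passes only in moves, steps and waits
```

```bash
sed -i 's/^def ray/import functools\ncal=functools.lru_cache(ctrl.calibration)\ndef ray/; s/c=ctrl.calibration(cam)/c=cal(cam)/' h.py; python3 - <<'E'
from h import *
for n,(x0,y0,x1,y1) in(("side",(265,335,325,425)),("top",(425,270,480,320))):
    im=cv2.imread(f"pics/{n}0.png").astype(int);D=np.load(f"pics/{n}0.npy")
    V=[(u,v) for v in range(y0,y1) for u in range(x0,x1) if D[v,u]>0];P=np.array([atd(n,p,D[p[1],p[0]]) for p in V])
    C=np.array([im[v,u] for u,v in V])
    for lo,hi in((0,8),(38,52),(52,78),(80,95),(95,110),(110,122),(122,135)):
        k=(P[:,2]>lo)&(P[:,2]<hi)
        if lo<5:k&=C.max(1)<60
        q=P[k]
        if len(q)>3:print(n,lo,len(q),np.round(np.median(q,0),1),cv2.minAreaRect(q[:,:2].astype(np.float32)))
im=cv2.imread("pics/top0.png")[265:325,420:490];im2=cv2.imread("pics/side0.png")[335:430,255:335]
cv2.imwrite("pics/z1.png",np.hstack([cv2.resize(im,(400,343),interpolation=0),cv2.resize(im2,(289,343),interpolation=0)]))
E
```

```text
side 0 95 [ 476.4 -311.7    2.1] ((502.05596923828125, -285.0727844238281), (64.37649536132812, 64.4591293334961), 86.26534271240234)
side 38 1161 [ 500.3 -287.5   44. ] ((502.10260009765625, -282.6993408203125), (57.92037582397461, 55.91547393798828), 85.63812255859375)
side 52 34 [ 501.7 -284.6   65.8] ((501.6470947265625, -283.89398193359375), (4.41946268081665, 4.979885101318359), 8.898646354675293)
side 80 46 [ 501.3 -289.6   90.9] ((503.59918212890625, -287.57684326171875), (19.404712677001953, 9.964315414428711), 20.086620330810547)
side 95 64 [ 500.3 -289.9  102.5] ((504.55755615234375, -287.5386047363281), (20.622648239135742, 10.699066162109375), 26.96156120300293)
side 110 56 [ 500.6 -290.   115.7] ((500.324951171875, -290.2889709472656), (2.7672500610351562, 14.770195007324219), 73.51757049560547)
side 122 126 [ 501.8 -285.5  128.5] ((502.0660095214844, -282.908935546875), (16.500621795654297, 14.417136192321777), 79.60487365722656)
top 0 190 [ 482.7 -256.6    2.9] ((503.26763916015625, -282.9232482910156), (69.31149291992188, 68.07171630859375), 85.19181823730469)
top 38 619 [ 498.2 -277.7   44.5] ((503.062744140625, -282.63720703125), (56.81245803833008, 56.31671905517578), 85.96672058105469)
top 52 4 [ 502.6 -280.7   56.4] ((502.1424865722656, -280.85015869140625), (4.534642219543457, 0.36224520206451416), 21.001934051513672)
top 80 13 [ 502.4 -276.8   89.3] ((502.4281005859375, -277.1732482910156), (17.52346420288086, 6.593648910522461), 17.955387115478516)
top 95 23 [ 500.2 -276.2  102.5] ((500.6424255371094, -278.0084228515625), (20.01034164428711, 9.933836936950684), 26.53785514831543)
top 110 20 [ 498.8 -276.   114.7] ((499.86572265625, -278.16693115234375), (19.178237915039062, 8.81164264678955), 32.36545181274414)
top 122 77 [ 502.3 -282.1  129.4] ((502.88934326171875, -282.18194580078125), (16.778806686401367, 15.586639404296875), 83.09081268310547)
```

View pics/z1.png

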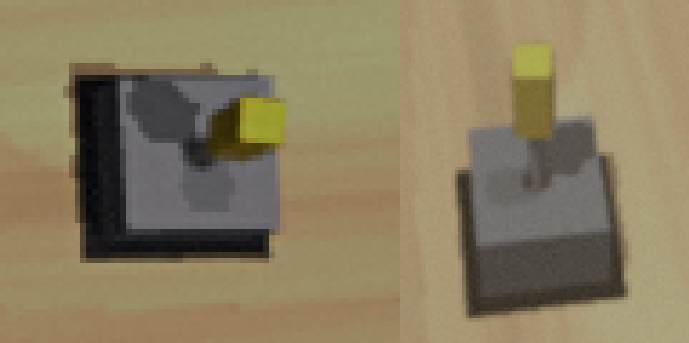

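The stand centre is about (502.6, −282.8). The pin is nearly upright, with its top at (502.5, −282.7, 130) and its flats turned about −0.12 rad. In the zoom, the yellow cap sits at (263,120) in the top half and the pin is plumb in the side half. I'll move above it now.

Emit:
send_rows --targets '[{"offset": [27.3, 18.9, 0], "spin": -0.57}, {"offset": [27.3, 18.9, 0], "spin": -0.57}, {"offset": [27.3, 18.9, 0], "spin": -0.57}, {"offset": [27.3, 18.9, 0], "spin": -0.57}, {"offset": [27.3, 18.9, 0], "spin": -0.57}, {"offset": [27.3, 18.9, 0], "spin": -0.57}, {"offset": [27.3, 18.9, 0], "spin": -0.57}, {"offset": [27.3, 18.9, 0], "spin": -0.57}]' --grip 1

```text
time_s: 2.37
eef_pos: [487.6, -293.2, 231.5]
ee_rot: [0.0, 0.998, -0.059, 0.0]
force: [0.2, -0.8, 0.3]
grip_width: 1.001
grip_force: 0.0
```

Emit:
send_rows --targets '[{"offset": [0, 0, 0], "spin": 0}, {"offset": [0, 0, 0], "spin": 0}, {"offset": [0, 0, 0], "spin": 0}, {"offset": [0, 0, 0], "spin": 0}]'

```text
time_s: 2.7
eef_pos: [485.3, -295.5, 231.3]
ee_rot: [0.0, 0.998, -0.059, -0.0]
force: [-0.3, -0.4, -0.8]
grip_width: 1.003
grip_force: 0.0
```

Emit:
send_rows --targets '[{"offset": [1.73, 1.27, 0]}, {"offset": [1.73, 1.27, -4]}, {"offset": [1.73, 1.27, -7.5]}, {"offset": [1.73, 1.27, -10.5]}, {"offset": [1.73, 1.27, -12.5]}, {"offset": [1.73, 1.27, -13.6]}, {"offset": [1.73, 1.27, -13.6]}, {"offset": [1.73, 1.27, -13.6]}]'

```text
invalid input
```

Emit:
send_rows --targets '[{"offset": [0, 0, 0]}, {"offset": [0, 0, 0]}, {"offset": [0, 0, 0]}, {"offset": [0, 0, 0]}, {"offset": [0, 0, 0]}, {"offset": [0, 0, 0]}, {"offset": [0, 0, 0]}, {"offset": [0, 0, 0]}]' --grip 0 --squeeze 60

```text
invalid input
```

Spin is evidently required in every row.

Emit:
send_rows --targets '[{"offset": [1.73, 1.27, 0], "spin": 0}, {"offset": [1.73, 1.27, -4], "spin": 0}, {"offset": [1.73, 1.27, -7.5], "spin": 0}, {"offset": [1.73, 1.27, -10.5], "spin": 0}, {"offset": [1.73, 1.27, -12.5], "spin": 0}, {"offset": [1.73, 1.27, -13.6], "spin": 0}, {"offset": [1.73, 1.27, -13.6], "spin": 0}, {"offset": [1.73, 1.27, -13.6], "spin": 0}]'

```text
time_s: 3.37
eef_pos: [503.3, -282.8, 96.2]
ee_rot: [0.0, 0.998, -0.059, 0.0]
force: [0.2, 0.2, 1.6]
grip_width: 1.0
grip_force: 0.0
```

Emit:
send_rows --targets '[{"offset": [0, 0, 0], "spin": 0}, {"offset": [0, 0, 0], "spin": 0}, {"offset": [0, 0, 0], "spin": 0}, {"offset": [0, 0, 0], "spin": 0}, {"offset": [0, 0, 0], "spin": 0}, {"offset": [0, 0, 0], "spin": 0}, {"offset": [0, 0, 0], "spin": 0}, {"offset": [0, 0, 0], "spin": 0}]' --grip 0 --squeeze 60

```text
time_s: 4.03
eef_pos: [503.6, -282.0, 95.6]
ee_rot: [0.0, 0.998, -0.059, 0.0]
force: [-0.0, 0.3, 3.6]
grip_width: 0.176
grip_force: 58.4
```

Emit:
send_rows --targets '[{"offset": [0, 0, 2], "spin": 0}, {"offset": [0, 0, 4], "spin": 0}, {"offset": [0, 0, 6], "spin": 0}, {"offset": [0, 0, 9], "spin": 0}, {"offset": [0, 0, 12], "spin": 0}, {"offset": [0, 0, 14], "spin": 0}, {"offset": [0, 0, 14], "spin": 0}, {"offset": [0, 0, 14], "spin": 0}]'

```text
time_s: 4.7
eef_pos: [503.5, -282.0, 235.6]
ee_rot: [0.0, 0.998, -0.059, 0.0]
force: [-0.4, -0.2, -1.5]
grip_width: 0.179
grip_force: 58.4
```

```bash
cat > pinlook.py <<'E'
from h import *
import sys
tag=sys.argv[1];s=ctrl.sense();tcp=s["eef_pos"];print(np.round(tcp,1),np.round(s["force"],2))
im,D=ctrl.capture("side");r=ctrl.place_of("side","pin")[:2];print("side",r)
im2,D2=ctrl.capture("top");r2=ctrl.place_of("top","pin")[:2];print("top",r2)
try:print("tri",tri([ray("side",r[0]["uv"]),ray("top",r2[0]["uv"])]))
except Exception as e:print(e)
c=cal("side");V=np.array(c["view"])
def px(P,c=c,V=V):
    q=V[:3,:3]@P+V[:3,3];return np.array([c["fx"]*q[0]/q[2]+c["cx"],c["fy"]*q[1]/q[2]+c["cy"]])
ze=tcp[2]-95.6+5
a=px(np.array([tcp[0],tcp[1],ze]));print("nominal tip px",a)
u,v=a.astype(int);y0,x0=max(0,v-70),max(0,u-40)
K=8;w=im[y0:y0+75,x0:x0+80,::-1];cv2.imwrite(f"pics/{tag}.png",cv2.resize(w,None,fx=K,fy=K,interpolation=2));print("crop origin",x0,y0,"x",K)
E
python3 pinlook.py p1
```

```text
[ 503.5 -282.   235.6] [-0.39 -0.22 -1.46]
side [{'uv': [291.9, 343.9], 'conf': 0.6}]
top []
list index out of range
nominal tip px [291.62705197 343.2102792 ]
crop origin 251 273 x 8
```

View pics/p1.png

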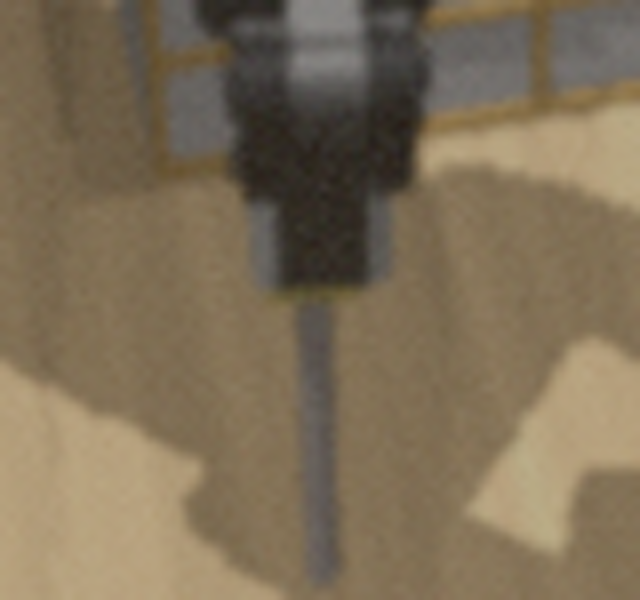

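The pin hangs straight: the tip is at side pixel (291.4,345.5) against a nominal (291.6,343.2). I'll carry it over the slot.

Emit:
send_rows --targets '[{"offset": [1.2, 4, 0], "spin": 0}, {"offset": [2.4, 7.9, 0], "spin": 0}, {"offset": [3.6, 11.8, 0], "spin": 0}, {"offset": [4.8, 15.7, 0], "spin": 0}, {"offset": [6.0, 19.6, 0], "spin": 0}, {"offset": [7.2, 23.5, 0], "spin": 0}, {"offset": [8.4, 27.4, 0], "spin": 0}, {"offset": [9.2, 30.3, 0], "spin": 0}]'

```text
time_s: 5.57
eef_pos: [595.6, 24.2, 234.3]
ee_rot: [-0.0, 0.998, -0.058, -0.001]
force: [-0.8, -0.2, 0.2]
grip_width: 0.179
grip_force: 58.7
```

Emit:
send_rows --targets '[{"offset": [0.28, 0.93, 0], "spin": 0}, {"offset": [0.28, 0.93, -0.5], "spin": 0}, {"offset": [0.28, 0.93, -1], "spin": 0}, {"offset": [0.28, 0.93, -1], "spin": 0}, {"offset": [0.28, 0.93, -1], "spin": 0}]'

```text
time_s: 5.98
eef_pos: [597.8, 28.8, 224.6]
ee_rot: [0.0, 0.998, -0.06, -0.001]
force: [0.3, 0.8, -0.2]
grip_width: 0.179
grip_force: 58.7
```

```bash
python3 pinlook.py p2
```

```text
[597.8  28.8 224.6] [ 0.27  0.77 -0.2 ]
side [{'uv': [307.9, 214.3], 'conf': 0.42}, {'uv': [312.1, 236.5], 'conf': 0.42}]
top [{'uv': [304.0, 248.5], 'conf': 0.6}]
tri [595.57443685  20.76172593 138.24133054]
nominal tip px [310.13864964 212.99370865]
crop origin 270 142 x 8
```

View pics/p2.png

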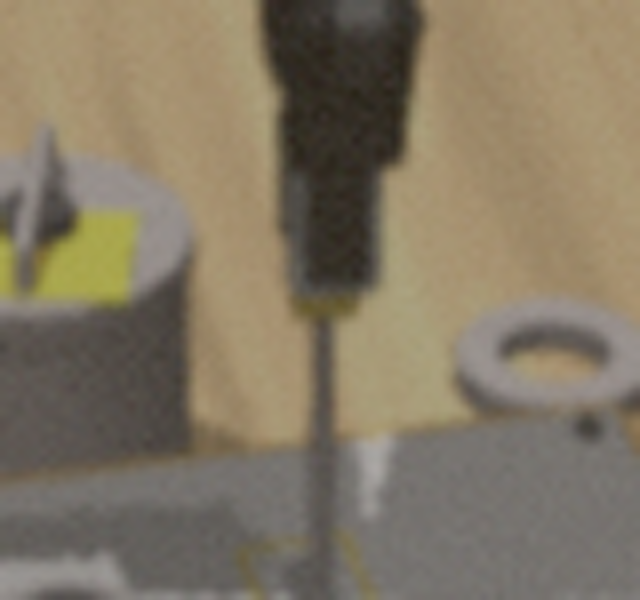

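```bash
python3 - <<'E'
from h import *
im,D=ctrl.capture("side");t,_=ctrl.capture("top")
w=np.hstack([im[185:245,280:340,::-1],t[222:282,270:330,::-1],cv2.imread("pics/side0.png")[185:245,280:340]])
cv2.imwrite("pics/p3.png",cv2.resize(w,(792,264),interpolation=2))
for n,(x0,y0,x1,y1) in(("side",(298,205,322,232)),("top",(284,244,315,260))):
    g=cv2.cvtColor(cv2.imread(f"pics/{n}0.png"),6)[y0:y1,x0:x1];m=(g<(80 if n=="side" else 50)).astype(np.uint8)
    k,l,st,c=cv2.connectedComponentsWithStats(m);i=1+st[1:,4].argmax();uv=c[i]+[x0,y0];print(n,st[i],uv,atz(n,uv,120),atz(n,uv,116))
c=cal("side");V=np.array(c["view"])
for P in([597.8,28.8,134],[597.8,28.8,120],[597.8,30.3,120]):
    q=V[:3,:3]@P+V[:3,3];print(c["fx"]*q[0]/q[2]+c["cx"],c["fy"]*q[1]/q[2]+c["cy"])
print(ctrl.sense()["eef_pos"])
E
```

```text
side [12 17  4  4 12] [311.5        223.66666667] [597.03612195  12.0073401  120.        ] [598.18421261  17.06597702 116.        ]
top [  3   5  26   7 111] [299.63063063 251.73873874] [597.83607437  29.91807918 120.        ] [598.6625029   30.02050065 116.        ]
310.12226288214634 213.01570022788184
310.07814261465455 218.63239290775985
309.92009189419144 218.19397509096453
[598.25340517  29.94181395 225.49676364]
```

View pics/p3.png

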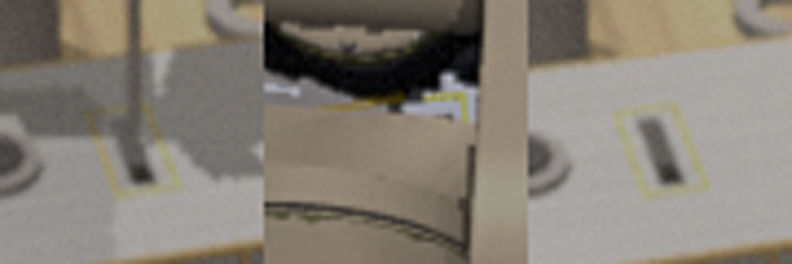

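The tip hangs over the slot in the left panel at (132,118), in line with the slot centre at (133,150). I'll lower it slowly.

Emit:
send_rows --targets '[{"offset": [0, 0, -0.4], "spin": 0}, {"offset": [0, 0, -0.8], "spin": 0}, {"offset": [0, 0, -1.2], "spin": 0}, {"offset": [0, 0, -1.4], "spin": 0}, {"offset": [0, 0, -1.6], "spin": 0}, {"offset": [0, 0, -1.8], "spin": 0}, {"offset": [0, 0, -1.8], "spin": 0}]'

```text
time_s: 6.87
eef_pos: [598.1, 30.4, 206.9]
ee_rot: [-0.0, 0.998, -0.059, -0.0]
force: [0.4, 0.2, -0.7]
grip_width: 0.174
grip_force: 58.7
```

Emit:
send_rows --targets '[{"offset": [0, 0, -0.2], "spin": 0}, {"offset": [0, 0, -0.4], "spin": 0}, {"offset": [0, 0, -0.4], "spin": 0}]'

```text
time_s: 7.12
eef_pos: [598.1, 30.4, 202.9]
ee_rot: [-0.0, 0.998, -0.059, -0.0]
force: [0.1, -0.9, -0.6]
grip_width: 0.175
grip_force: 58.7
```

Emit:
send_rows --targets '[{"offset": [0, 0, -0.3], "spin": 0}, {"offset": [0, 0, -0.6], "spin": 0}, {"offset": [0, 0, -0.6], "spin": 0}]'

```text
time_s: 7.37
eef_pos: [598.0, 30.4, 196.6]
ee_rot: [-0.0, 0.998, -0.059, -0.001]
force: [-0.2, -0.1, 0.2]
grip_width: 0.18
grip_force: 58.7
```

Emit:
send_rows --targets '[{"offset": [0, 0, -0.5], "spin": 0}, {"offset": [0, 0, -1], "spin": 0}, {"offset": [0, 0, -1.5], "spin": 0}, {"offset": [0, 0, -2], "spin": 0}, {"offset": [0, 0, -2.4], "spin": 0}, {"offset": [0, 0, -2.4], "spin": 0}]'

```text
time_s: 7.87
eef_pos: [597.8, 30.4, 172.2]
ee_rot: [-0.0, 0.998, -0.059, -0.001]
force: [0.4, -0.8, -0.1]
grip_width: 0.182
grip_force: 58.7
```

Emit:
send_rows --targets '[{"offset": [0, 0, -0.1], "spin": 0}, {"offset": [0, 0, -0.2], "spin": 0}, {"offset": [0, 0, -0.3], "spin": 0}, {"offset": [0, 0, -0.4], "spin": 0}, {"offset": [0, 0, -0.4], "spin": 0}]'

```text
time_s: 8.28
eef_pos: [598.2, 30.4, 169.2]
ee_rot: [-0.0, 0.998, -0.059, -0.0]
force: [-0.7, -1.0, -1.0]
grip_width: 0.179
grip_force: 58.7
```

Now 0.5 mm at a time.

Emit:
send_rows --targets '[{"offset": [0, 0, -0.1], "spin": 0}, {"offset": [0, 0, -0.15], "spin": 0}, {"offset": [0, 0, -0.2], "spin": 0}, {"offset": [0, 0, -0.2], "spin": 0}]'

```text
time_s: 8.62
eef_pos: [598.2, 30.4, 167.2]
ee_rot: [-0.0, 0.998, -0.059, -0.0]
force: [0.0, -0.3, 0.1]
grip_width: 0.176
grip_force: 58.7
```

Emit:
send_rows --targets '[{"offset": [0, 0, -0.05], "spin": 0}, {"offset": [0, 0, -0.1], "spin": 0}, {"offset": [0, 0, -0.1], "spin": 0}]'

```text
time_s: 8.87
eef_pos: [598.2, 30.4, 166.2]
ee_rot: [-0.0, 0.998, -0.059, -0.0]
force: [-0.6, 0.1, -0.2]
grip_width: 0.18
grip_force: 58.7
```

Emit:
send_rows --targets '[{"offset": [0, 0, -0.05], "spin": 0}, {"offset": [0, 0, -0.1], "spin": 0}, {"offset": [0, 0, -0.1], "spin": 0}]'

```text
time_s: 9.12
eef_pos: [598.4, 30.4, 165.6]
ee_rot: [0.0, 0.998, -0.059, 0.0]
force: [-0.6, 0.5, 2.3]
grip_width: 0.178
grip_force: 58.9
```

The deck is at TCP z of about 165.9, as expected. I'll peck along +y in 3 mm hops at the same commanded height.

Emit:
send_rows --targets '[{"offset": [0, 0, 0.2], "spin": 0}, {"offset": [0, 0.3, 0.2], "spin": 0}, {"offset": [0, 0.3, 0.1], "spin": 0}, {"offset": [0, 0.3, 0], "spin": 0}, {"offset": [0, 0.3, 0], "spin": 0}, {"offset": [0, 0.3, 0], "spin": 0}]'

```text
time_s: 9.62
eef_pos: [598.2, 33.4, 165.1]
ee_rot: [-0.0, 0.998, -0.059, -0.0]
force: [0.5, 0.1, 0.6]
grip_width: 0.18
grip_force: 58.8
```

Emit:
send_rows --targets '[{"offset": [0, 0, 0.2], "spin": 0}, {"offset": [0, 0.3, 0.2], "spin": 0}, {"offset": [0, 0.3, 0.1], "spin": 0}, {"offset": [0, 0.3, 0], "spin": 0}, {"offset": [0, 0.3, 0], "spin": 0}, {"offset": [0, 0.3, 0], "spin": 0}]'

```text
time_s: 10.12
eef_pos: [598.2, 36.4, 165.1]
ee_rot: [-0.0, 0.998, -0.059, -0.0]
force: [0.2, -0.8, -1.7]
grip_width: 0.175
grip_force: 58.8
```

Emit:
send_rows --targets '[{"offset": [0, 0, 0.2], "spin": 0}, {"offset": [0, 0.3, 0.2], "spin": 0}, {"offset": [0, 0.3, 0.1], "spin": 0}, {"offset": [0, 0.3, 0], "spin": 0}, {"offset": [0, 0.3, 0], "spin": 0}, {"offset": [0, 0.3, 0], "spin": 0}]'

```text
time_s: 10.62
eef_pos: [598.3, 39.5, 165.5]
ee_rot: [-0.0, 0.998, -0.059, 0.0]
force: [-0.5, 1.0, 2.5]
grip_width: 0.176
grip_force: 58.9
```

Emit:
send_rows --targets '[{"offset": [0, 0, 0.2], "spin": 0}, {"offset": [0, 0.3, 0.2], "spin": 0}, {"offset": [0, 0.3, 0.1], "spin": 0}, {"offset": [0, 0.3, 0], "spin": 0}, {"offset": [0, 0.3, 0], "spin": 0}, {"offset": [0, 0.3, 0], "spin": 0}]'

```text
time_s: 11.12
eef_pos: [598.3, 42.5, 165.6]
ee_rot: [-0.0, 0.998, -0.059, 0.0]
force: [-0.7, 0.7, 3.4]
grip_width: 0.179
grip_force: 59.2
```

Emit:
send_rows --targets '[{"offset": [0, 0, 0.2], "spin": 0}, {"offset": [0, 0.3, 0.2], "spin": 0}, {"offset": [0, 0.3, 0.1], "spin": 0}, {"offset": [0, 0.3, 0], "spin": 0}, {"offset": [0, 0.3, 0], "spin": 0}, {"offset": [0, 0.3, 0], "spin": 0}]'

```text
time_s: 11.62
eef_pos: [598.3, 45.5, 165.6]
ee_rot: [-0.0, 0.998, -0.059, 0.0]
force: [-1.1, 0.8, 3.2]
grip_width: 0.176
grip_force: 59.3
```

Emit:
send_rows --targets '[{"offset": [0, 0, 0.2], "spin": 0}, {"offset": [0, 0.3, 0.2], "spin": 0}, {"offset": [0, 0.3, 0.1], "spin": 0}, {"offset": [0, 0.3, 0], "spin": 0}, {"offset": [0, 0.3, 0], "spin": 0}, {"offset": [0, 0.3, 0], "spin": 0}]'

```text
time_s: 12.12
eef_pos: [598.3, 48.5, 165.6]
ee_rot: [-0.0, 0.998, -0.059, 0.0]
force: [-0.4, 0.6, 4.1]
grip_width: 0.177
grip_force: 59.3
```

The pocket spans the free pecks at y = 33.4 and 36.4, so its centre is about 34.9. I'll go there and press.

Emit:
send_rows --targets '[{"offset": [0, 0, 0.4], "spin": 0}, {"offset": [0, -0.7, 0.4], "spin": 0}, {"offset": [0, -1.36, 0.4], "spin": 0}, {"offset": [0, -1.36, 0.4], "spin": 0}, {"offset": [0, -1.36, 0.1], "spin": 0}, {"offset": [0, -1.36, -0.1], "spin": 0}, {"offset": [0, -1.36, -0.3], "spin": 0}, {"offset": [0, -1.36, -0.3], "spin": 0}]'

```text
time_s: 12.78
eef_pos: [598.0, 34.9, 161.6]
ee_rot: [-0.0, 0.998, -0.058, -0.001]
force: [0.2, -0.2, -0.4]
grip_width: 0.177
grip_force: 58.6
```

Emit:
send_rows --targets '[{"offset": [0, 0, -0.1], "spin": 0}, {"offset": [0, 0, -0.2], "spin": 0}, {"offset": [0, 0, -0.2], "spin": 0}, {"offset": [0, 0, -0.2], "spin": 0}]'

```text
time_s: 13.12
eef_pos: [598.3, 34.9, 160.6]
ee_rot: [-0.0, 0.998, -0.059, 0.0]
force: [-1.7, 1.0, 2.9]
grip_width: 0.177
grip_force: 59.2
```

Emit:
send_rows --targets '[{"offset": [0, 0, -0.1], "spin": 0}, {"offset": [0, 0, -0.2], "spin": 0}, {"offset": [0, 0, -0.3], "spin": 0}, {"offset": [0, 0, -0.3], "spin": 0}]'

```text
time_s: 13.45
eef_pos: [598.5, 34.8, 158.0]
ee_rot: [-0.0, 0.998, -0.059, 0.001]
force: [-1.3, 0.2, 5.8]
grip_width: 0.175
grip_force: 59.5
```

Emit:
send_rows --targets '[{"offset": [0, 0, -0.1], "spin": 0}, {"offset": [0, 0, -0.2], "spin": 0}, {"offset": [0, 0, -0.2], "spin": 0}, {"offset": [0, 0, -0.2], "spin": 0}]'

```text
time_s: 13.78
eef_pos: [598.5, 34.8, 156.2]
ee_rot: [-0.0, 0.998, -0.059, 0.001]
force: [-1.4, 0.7, 7.9]
grip_width: 0.176
grip_force: 59.6
```

Two to three millimetres more, then hold.

Emit:
send_rows --targets '[{"offset": [0, 0, -0.1], "spin": 0}, {"offset": [0, 0, -0.2], "spin": 0}, {"offset": [0, 0, -0.25], "spin": 0}, {"offset": [0, 0, -0.25], "spin": 0}]'

```text
time_s: 14.12
eef_pos: [598.5, 34.8, 153.7]
ee_rot: [0.0, 0.998, -0.059, 0.001]
force: [-1.8, 1.9, 7.5]
grip_width: 0.18
grip_force: 59.7
```

Emit:
send_rows --targets '[{"offset": [0, 0, 0], "spin": 0}, {"offset": [0, 0, 0], "spin": 0}, {"offset": [0, 0, 0], "spin": 0}, {"offset": [0, 0, 0], "spin": 0}, {"offset": [0, 0, 0], "spin": 0}, {"offset": [0, 0, 0], "spin": 0}, {"offset": [0, 0, 0], "spin": 0}, {"offset": [0, 0, 0], "spin": 0}]'

```text
time_s: 14.78
eef_pos: [598.5, 34.8, 153.9]
ee_rot: [0.0, 0.998, -0.059, 0.001]
force: [-1.6, 1.1, 8.5]
grip_width: 0.178
grip_force: 59.7
```

Emit:
send_rows --targets '[{"offset": [0, 0, 0], "spin": 0}, {"offset": [0, 0, 0], "spin": 0}, {"offset": [0, 0, 0], "spin": 0}, {"offset": [0, 0, 0], "spin": 0}, {"offset": [0, 0, 0], "spin": 0}, {"offset": [0, 0, 0], "spin": 0}, {"offset": [0, 0, 0], "spin": 0}, {"offset": [0, 0, 0], "spin": 0}]'

```text
time_s: 15.45
eef_pos: [598.5, 34.8, 153.8]
ee_rot: [-0.0, 0.998, -0.059, 0.001]
force: [-1.3, 0.6, 7.7]
grip_width: 0.179
grip_force: 59.7
```

Emit:
send_rows --targets '[{"offset": [0, 0, 0], "spin": 0}, {"offset": [0, 0, 0], "spin": 0}, {"offset": [0, 0, 0], "spin": 0}, {"offset": [0, 0, 0], "spin": 0}, {"offset": [0, 0, 0], "spin": 0}, {"offset": [0, 0, 0], "spin": 0}, {"offset": [0, 0, 0], "spin": 0}, {"offset": [0, 0, 0], "spin": 0}]'

```text
time_s: 16.12
eef_pos: [598.5, 34.8, 153.9]
ee_rot: [-0.0, 0.998, -0.059, 0.001]
force: [-1.6, 0.6, 8.5]
grip_width: 0.175
grip_force: 59.7
```

```bash
python3 - <<'E'
from h import *
for n in("side","top"):
    im,D=ctrl.capture(n);cv2.imwrite(f"pics/{n}4.png",im[:,:,::-1])
    print(n,ctrl.place_of(n,"tray_front"))
    d0=cv2.absdiff(im[:,:,::-1],cv2.imread(f"pics/{n}0.png"))
a=cv2.imread("pics/side4.png")[160:310,220:420];b=cv2.imread("pics/top4.png")[150:300,200:400]
cv2.imwrite("pics/v4.png",np.hstack([cv2.resize(a,(400,300)),cv2.resize(b,(400,300))]))
print(ctrl.sense()["force"])
E
```

```text
side [{'uv': [367.6, 241.6], 'conf': 0.82}]
top []
[-2.92224798  0.94356492  8.24490115]
```

View pics/v4.png

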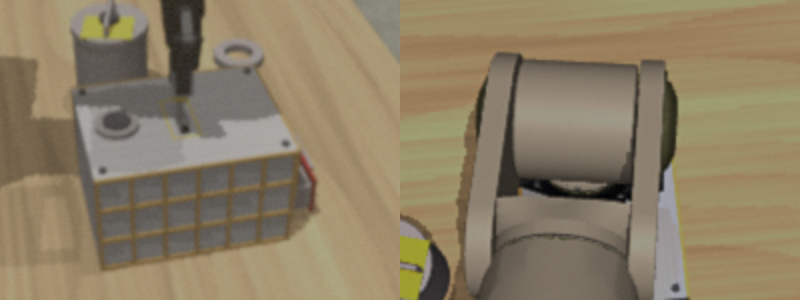

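The red tray front is out, at about (308,180) in the left half. I'll hold a little longer and check how far it has come.

Emit:
send_rows --targets '[{"offset": [0, 0, 0], "spin": 0}, {"offset": [0, 0, 0], "spin": 0}, {"offset": [0, 0, 0], "spin": 0}, {"offset": [0, 0, 0], "spin": 0}, {"offset": [0, 0, 0], "spin": 0}, {"offset": [0, 0, 0], "spin": 0}, {"offset": [0, 0, 0], "spin": 0}, {"offset": [0, 0, 0], "spin": 0}]'

```text
time_s: 16.98
eef_pos: [598.5, 34.8, 153.8]
ee_rot: [-0.0, 0.998, -0.059, 0.001]
force: [-2.1, 1.0, 8.5]
grip_width: 0.178
grip_force: 59.7
```

```bash
python3 - <<'E'
from h import *
im,D=ctrl.capture("side");p=im.astype(int)
r=(p[...,0]-p[...,1]>40)&(p[...,0]-p[...,2]>40);r[:,:340]=0;r[:,400:]=0;r[300:]=0
q=np.argwhere(r);P=np.array([atd("side",(u,v),D[v,u]) for v,u in q if D[v,u]>0])
print(len(P),np.round(np.percentile(P,[5,50,95],axis=0),1).tolist())
u=ctrl.place_of("side","tray_front")[0]["uv"];print(u,atz("side",u,33))
E
```

```text
34 [[728.5, -15.8, 50.7], [729.9, 2.1, 53.3], [732.0, 21.0, 55.6]]
[310.5, 264.1] [590.51490205 -11.37403543  33.        ]
```

The tray is fully out (front at x≈730, module face ≈698, 3 s held). Now I'll lift straight out and return.

Emit:
send_rows --targets '[{"offset": [0, 0, 1], "spin": 0}, {"offset": [0, 0, 2.2], "spin": 0}, {"offset": [0, 0, 3.6], "spin": 0}, {"offset": [0, 0, 5], "spin": 0}, {"offset": [0, 0, 6.5], "spin": 0}, {"offset": [0, 0, 8], "spin": 0}, {"offset": [0, 0, 8.5], "spin": 0}, {"offset": [0, 0, 8.5], "spin": 0}]'

```text
time_s: 17.75
eef_pos: [598.6, 34.7, 239.0]
ee_rot: [0.0, 0.998, -0.059, 0.001]
force: [0.2, -0.4, -1.0]
grip_width: 0.182
grip_force: 58.6
```

Emit:
send_rows --targets '[{"offset": [-1.2, -4, 0], "spin": 0}, {"offset": [-2.4, -7.9, 0], "spin": 0}, {"offset": [-3.6, -11.8, 0], "spin": 0}, {"offset": [-4.8, -15.7, 0], "spin": 0}, {"offset": [-6.0, -19.6, 0], "spin": 0}, {"offset": [-7.2, -23.5, 0], "spin": 0}, {"offset": [-8.4, -27.4, 0], "spin": 0}, {"offset": [-9.1, -30, 0], "spin": 0}]'

```text
time_s: 18.42
eef_pos: [505.5, -268.2, 236.6]
ee_rot: [-0.0, 0.998, -0.06, -0.001]
force: [0.5, 0.8, -0.2]
grip_width: 0.177
grip_force: 58.7
```

Emit:
send_rows --targets '[{"offset": [0, 0, 0], "spin": 0}, {"offset": [0, 0, 0], "spin": 0}, {"offset": [0, 0, 0], "spin": 0}]'

```text
time_s: 18.67
eef_pos: [507.2, -264.6, 237.0]
ee_rot: [-0.001, 0.998, -0.059, -0.001]
force: [0.7, 0.1, -0.6]
grip_width: 0.175
grip_force: 58.7
```

Emit:
send_rows --targets '[{"offset": [-0.4, -1.78, 0], "spin": 0}, {"offset": [-0.4, -1.78, -2], "spin": 0}, {"offset": [-0.4, -1.78, -4.5], "spin": 0}, {"offset": [-0.4, -1.78, -6.5], "spin": 0}, {"offset": [-0.4, -1.78, -8], "spin": 0}, {"offset": [-0.4, -1.78, -8.6], "spin": 0}, {"offset": [-0.4, -1.78, -8.6], "spin": 0}, {"offset": [-0.4, -1.78, -8.6], "spin": 0}]'

```text
time_s: 19.33
eef_pos: [503.7, -282.5, 152.4]
ee_rot: [0.0, 0.998, -0.058, 0.0]
force: [1.4, 0.9, -0.5]
grip_width: 0.175
grip_force: 58.8
```

```bash
sed -i 's/max(0,v-70)/max(0,v-50)/' pinlook.py; python3 pinlook.py p5
```

```text
[ 503.7 -282.5  152.4] [ 1.37  0.9  -0.51]
side [{'uv': [291.5, 379.4], 'conf': 0.6}]
top [{'uv': [292.5, 199.8], 'conf': 0.69}]
tri [ 673.04627699   -4.41808782 -260.00341299]
nominal tip px [292.96921984 376.9859899 ]
crop origin 252 326 x 8
```

View pics/p5.png

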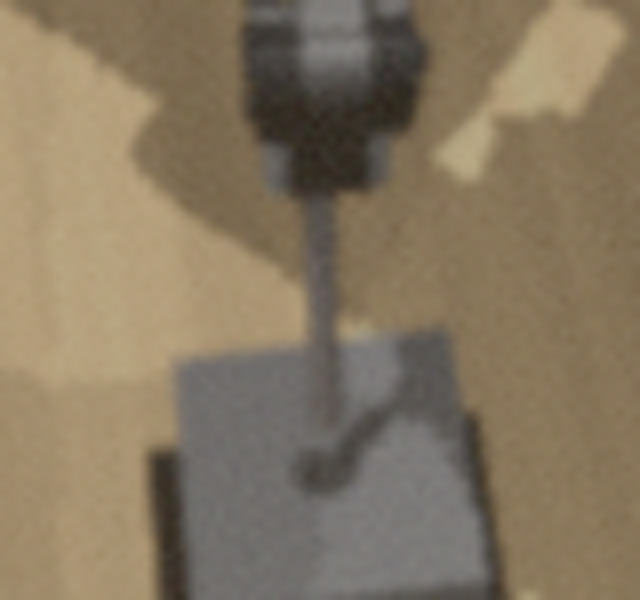

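The tip is at crop (327,422) and the hole centre at (322,468), so the tip is about 1 mm too far in +x. I'll correct that and insert.

Emit:
send_rows --targets '[{"offset": [-0.12, 0, 0], "spin": 0}, {"offset": [-0.12, 0, -0.6], "spin": 0}, {"offset": [-0.12, 0, -1.2], "spin": 0}, {"offset": [-0.12, 0, -1.6], "spin": 0}, {"offset": [-0.12, 0, -2], "spin": 0}, {"offset": [-0.12, 0, -2.2], "spin": 0}, {"offset": [-0.12, 0, -2.2], "spin": 0}]'

```text
time_s: 20.12
eef_pos: [501.8, -282.9, 129.1]
ee_rot: [-0.0, 0.998, -0.059, -0.0]
force: [-0.5, -0.2, -0.6]
grip_width: 0.177
grip_force: 58.8
```

Emit:
send_rows --targets '[{"offset": [0, 0, -0.5], "spin": 0}, {"offset": [0, 0, -1], "spin": 0}, {"offset": [0, 0, -1.5], "spin": 0}, {"offset": [0, 0, -1.8], "spin": 0}, {"offset": [0, 0, -1.8], "spin": 0}]'

```text
time_s: 20.53
eef_pos: [501.7, -282.8, 110.9]
ee_rot: [-0.0, 0.998, -0.059, -0.001]
force: [0.0, 0.4, 0.5]
grip_width: 0.179
grip_force: 58.8
```

Emit:
send_rows --targets '[{"offset": [0, 0, -0.3], "spin": 0}, {"offset": [0, 0, -0.6], "spin": 0}, {"offset": [0, 0, -0.9], "spin": 0}, {"offset": [0, 0, -1.2], "spin": 0}, {"offset": [0, 0, -1.2], "spin": 0}, {"offset": [0, 0, -1.2], "spin": 0}]'

```text
time_s: 21.03
eef_pos: [502.0, -283.0, 99.7]
ee_rot: [-0.0, 0.998, -0.059, -0.0]
force: [-0.3, -0.3, 0.3]
grip_width: 0.181
grip_force: 58.8
```

Emit:
send_rows --targets '[{"offset": [0, 0, -0.1], "spin": 0}, {"offset": [0, 0, -0.2], "spin": 0}, {"offset": [0, 0, -0.3], "spin": 0}, {"offset": [0, 0, -0.35], "spin": 0}, {"offset": [0, 0, -0.35], "spin": 0}]'

```text
time_s: 21.45
eef_pos: [502.0, -283.0, 96.2]
ee_rot: [-0.0, 0.998, -0.059, -0.0]
force: [-0.5, -0.4, -0.4]
grip_width: 0.172
grip_force: 58.8
```

Emit:
send_rows --targets '[{"offset": [0, 0, 0], "spin": 0}, {"offset": [0, 0, 0], "spin": 0}, {"offset": [0, 0, 0], "spin": 0}, {"offset": [0, 0, 0], "spin": 0}, {"offset": [0, 0, 0], "spin": 0}, {"offset": [0, 0, 0], "spin": 0}, {"offset": [0, 0, 0], "spin": 0}, {"offset": [0, 0, 0], "spin": 0}]' --grip 1

```text
time_s: 22.12
eef_pos: [502.0, -283.1, 96.3]
ee_rot: [0.0, 0.998, -0.059, -0.0]
force: [1.4, 0.8, -0.9]
grip_width: 0.999
grip_force: 0.0
```

Emit:
send_rows --targets '[{"offset": [0, 0, 0.5], "spin": 0}, {"offset": [0, 0, 1.5], "spin": 0}, {"offset": [0, 0, 3.5], "spin": 0}, {"offset": [0, 0, 6], "spin": 0}, {"offset": [0, 0, 9], "spin": 0}, {"offset": [0, 0, 12], "spin": 0}, {"offset": [-4, 0, 14], "spin": 0}, {"offset": [-8, 0, 14], "spin": 0}]'

```text
time_s: 22.78
eef_pos: [424.0, -283.8, 240.6]
ee_rot: [0.003, 0.998, -0.057, 0.003]
force: [0.1, -0.4, 0.4]
grip_width: 0.997
grip_force: 0.0
```

Emit:
send_rows --targets '[{"offset": [-4, 0, 0], "spin": 0}, {"offset": [-8, 0, 0], "spin": 0}, {"offset": [-10, 0, 0], "spin": 0}, {"offset": [-10, 0, 0], "spin": 0}, {"offset": [-10, 0, 0], "spin": 0}, {"offset": [-10, 0, 0], "spin": 0}]'

```text
time_s: 23.28
eef_pos: [323.7, -283.3, 237.0]
ee_rot: [0.0, 0.998, -0.059, 0.001]
force: [-0.3, 0.4, 0.5]
grip_width: 0.999
grip_force: 0.0
```

```bash
python3 - <<'E'
from h import *
o=[]
for n in("side","top"):
    im,D=ctrl.capture(n);im=im[:,:,::-1];o.append(im)
    print(n,[ (q,np.round(ctrl.place_of(n,q)[0]["uv"],1)) for q in("pin","flange","driver") if ctrl.place_of(n,q)])
    x0,y0,x1,y1=(265,335,325,425) if n=="side" else (425,270,480,320)
    V=[(u,v) for v in range(y0,y1) for u in range(x0,x1) if D[v,u]>0];P=np.array([atd(n,p,D[p[1],p[0]]) for p in V])
    q=P[(P[:,2]>120)&(P[:,2]<140)];print(n,len(q),np.median(q,0) if len(q) else "")
cv2.imwrite("pics/f.png",np.hstack([cv2.resize(o[0][150:450,240:480],(400,500)),cv2.resize(o[1][180:330,150:500],(400,171)) if 0 else cv2.resize(o[1][170:370,340:500],(400,500))]))
E
```

```text
side [('flange', array([335.8, 192.2])), ('driver', array([427.3, 398.5]))]
side 138 [ 500.28789928 -286.93191416  128.39274941]
top [('pin', array([451.9, 291.4])), ('flange', array([178.4, 210.3])), ('driver', array([456.4, 196.1]))]
top 80 [ 500.87411093 -283.60768951  128.98302288]
```

View pics/f.png

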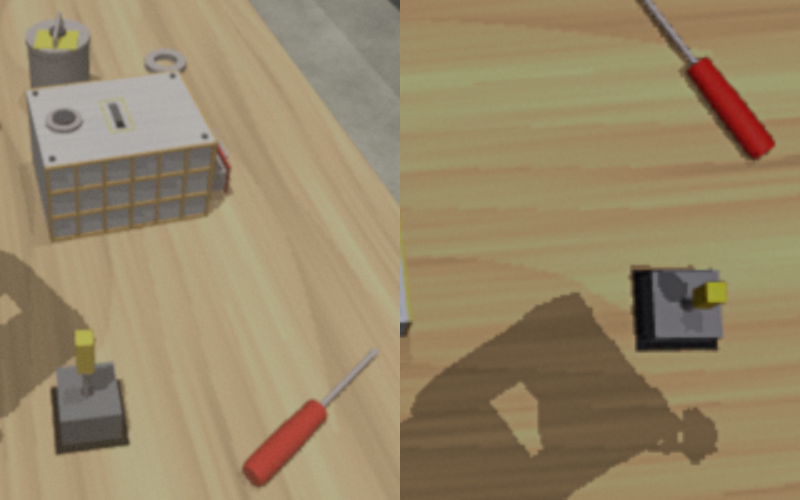

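The pin stands in its hole with its top back at 129 mm, as at the start. The tray is out at (222,165), the bystanders have not moved, and the arm is clear.

```bash
python3 -c "
from rig import ctrl
print(ctrl.finish_job())"
```

```text
the job is handed in; nothing more can be done
None
```

The job is handed in (no verdict came back): the cameras show the tray out, the pin upright and fully down in its stand and released, and the canister, flange ring and screwdriver not visibly moved. The highest vertical force I read while pressing the button was about 8.5 N.

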